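# Put the shoe-care bottle away in the tilt-out cabinet

### The arm

A 7-joint arm with a two-finger parallel gripper is mounted at the origin on the work surface. World frame = base frame: x ahead of the robot, y to its left, z up, the work surface at z = 0. Lengths are in m, angles in rad, forces in N, time in s.
With the tool pointing down it reaches from about 0.35 to 0.9 m from the base axis. Payload 8.1 kg.
Tool frame: the origin (TCP) lies midway between the tips of the shut fingers; the grasp point (between the pads) lies 19 mm behind it; z points along the fingers, y is the line along which they close (so a half turn about z gives the same grasp; the last joint's range is limited). The gripper opens to 92 mm and grips with 3 to 60 N. Pads are 19 mm wide; open, the fingers measure 130 mm over their backs; the gripper's body (75 mm by 190 mm) begins 47 mm behind the grasp point.
Start: joints at [1.112, 0.434, 0.025, 1.573, -0.012, 1.134, -0.075], TCP at [0.218, -0.586, 0.227] pointing down, gripper open.
Joint ranges: [-2.62, 2.62], [-0.44, 2.09], [-1.27, 1.32], [0.08, 2.57], [-1.32, 4.46], [0.12, 2], [-2.74, 2.74]. Speed limits (rad/s): [2.22, 2.22, 3.01, 3.01, 3.14, 3.14, 3.14].

### API

Orientations are given as a rotation vector (axis times angle).
In Python, from cell import observe, cams, job gives the robot as it stands. The module is installed in compiled form; this text tells all that it offers.
- The arm moves only by the tool step_arm, never from a script. Its argument "steps" is a list of rows, each a list of 6 numbers: the shift along the world's x, y, z in mm, then the turn, a rotation vector about the world's x, y, z in rad. In form: [[dx, dy, dz, rx, ry, rz], ...]. A call has 1 to 20 rows; each row shifts and turns the commanded pose from where the row before left it; what a row does not reach is not made up. A row lasts 1/12 s, in which the tool goes at most 41.7 mm and 7.16 degrees, less where a joint would pass 70% of its speed; a pose out of reach is approached as far as the arm can. A call with a gripper value outside its range is refused whole. "gripper" is the opening, from 0 (shut) to 1 (fully open), set as the call begins (left out, the last holds). The fingers move at their own pace and stop on an object; "force" is the grip in N (left out, the last holds). Time passes only in rows, so rows that do not move let the fingers close. It gives the time, the measured TCP pose, the force, the opening and the grip force at its end, in the units of the state.
- observe(): the state, without advancing time (a new reading comes with each control period).
- cams.get_image(name): name is "scene" or "side" or "wrist"; returns the picture (384x512x3 uint8, red, green, blue); there is no depth.
- cams.get_calibration(name): a dict with "fov_y" (degrees; the focal length in pixels is half the picture's height over the tangent of half this angle, whatever the lens; pixels are square), "cx", "cy" (the principal point, pixels), "world_to_cam" (4x4, takes a point from world to camera coordinates). Camera axes: x right, y up, looking along -z (the intrinsics and any distortion apply to the point x, -y, -z); pixel columns grow to the right and rows downward; lengths in m; the calibration is good to about 2 mm. A picture is of the moment at which its call begins: read the wrist's pose just before it. get_calibration takes no time and is no camera call; for the wrist camera it gives the pose at the moment of the call.
- job.sign_off(): hands the job in; it is judged then, once.
The state is a dict: "clock": time; "joints": joint angles; "dq": joint speeds; "joint_efforts": joint torques, N m; "position": TCP position; "ee_rot": TCP orientation; "force": force on the tool from outside, world axes, zero at the start; "ft_torque": the same for the moment, N m; "width": opening from 0.0 (shut) to 1.0 (fully open); "gripper_force": force on a finger pad.
Only numpy, scipy, OpenCV 4.12 (cv2) and the standard library are available. Lean on these libraries where they do the work, as an engineer would, in place of code of your own. Each camera call takes 0.05 s, during which the arm holds its last target. There are 200 camera calls.

### The job

In this dressing room, pull the tilt-out front of the slim cabinet down as far as it goes. Stand the flat-sided shoe-care bottle upright in the empty pocket behind it, lowering it onto the pocket's floor before letting go, not dropping it. Then close the front fully, without slamming it, and leave the spray can, the brush and the tin where they are.

Things in the scene. Friction and masses are not known exactly. Their poses are not given: they have to be found in the camera images.
- cabinet: Slim cream tilt-out cabinet, fixed to the worktop: 290 mm wide (y), 160 mm deep (x), 244 mm high. Origin: on the worktop under the middle of the carcass's front edge; x points to the cabinet's back, y along its front, z up. Its place and yaw differ each time. The tilt-out front covers its front.
- flap (a joint): Angle (rad) of the tilt-out front, hinged along its lower edge: 0 shut and upright, 0.5 the stop, fully open, its top leaning out towards -x of the cabinet. Starts almost shut or a little ajar. The hinge is stiff: it stays at any angle, and 3 to 9 N at the handle moves it. The front is a cream panel 288 mm wide, 205 mm tall from the hinge, 16 mm thick, with a two-pocket bin behind it.
- hinge (a point): Middle of the hinge line, 20 mm above the cabinet's origin. Its frame turns with the front: z runs up the panel from the hinge, y along the hinge (same as the cabinet's y), x at right angles to the panel, into the cabinet. The panel's back face lies at x = 0, its outer face at x -16 mm.
- handle (a point): Middle of the bar handle near the top of the front: steel bar, 10 mm diameter, 120 mm long along y, a stem at each end. At x -58, z +185 mm in the hinge's frame: the bar's axis is 42 mm off the panel's outer face, 20 mm below the panel's top edge. Axes as for the hinge.
- pocket (a point): Middle of the empty pocket's floor, at x +27, y +50, z +16 mm in the hinge's frame, same axes: its z leans with the front and points out of the pocket. Clear inside 54 mm (x, panel to rear wall) by 94 mm (y); grey walls 6 mm thick, rim 94 mm above the floor. The pocket next to it (-y) holds a spray can 48 mm wide, 137 mm high, that cannot come out.
- bottle: White flat-sided shoe-care bottle with a brown band, standing beside the cabinet's front: body 36 (x) by 70 (y) by 135 mm high, topped by a black oblong cap 24 (x) by 40 (y) by 45 mm high; 180 mm overall, about 0.22 kg. Origin: centre of its underside, z up. Fits the pocket with its 70 mm side along the hinge, either way round; its top is then 9 mm below the panel's top edge.
- can: Round white spray can, 52 mm diameter, 150 mm high, standing on the other side of the cabinet from the bottle. Not to be moved. Origin: centre of its underside.
- brush: Wooden shoe brush with black bristles, 150 by 50 mm and 43 mm high, lying beside the cabinet. Not to be moved. Origin: centre of its underside; x along its length.
- tin: Round steel polish tin, 64 mm diameter, 24 mm high, lying on the cabinet's roof. Not to be moved. Origin: centre of its underside.

How it is judged:
By the outcome, as a careful person would: the job done as asked, in the order asked, and still so for the second after the job is handed in, with the robot touching nothing.
It also fails if it takes over 72 s, if anything falls off the work surface, if the arm or the gripper's body presses on something with over 40 N, if the wrist force passes 120 N, or if a joint passes its speed limit or range.

## Working session

There is one attempt and no reset: what is moved stays moved. The work goes in short steps, Python scripts to look and compute and a tool call to move; the robot and the scene stay as the last step left them, time stands still between calls to the robot, and variables do not carry over. Pictures are saved under pics/ and viewed, at most 10 in all, crops included, and the job is handed in when it is done.

Besides the shell and the picture viewer there is one more tool, called after "Emit:" by a JSON object that holds its "api" and its "payload", one argument or row to a line. step_arm: Moves the arm, as the interface text tells. Its arguments: {"type":"object","properties":{"steps":{"type":"array","items":{"type":"array","items":{"type":"number"}}},"gripper":{"type":"number"},"force":{"type":"number"}},"required":["steps"]}

```bash
mkdir -p pics
python3 - <<'E'
from cell import observe,cams,job
import cv2,numpy as np
print(observe())
ims=[]
for n in("scene","side"):
    im=cams.get_image(n);cv2.imwrite(f"pics/{n}0.png",im[...,::-1]);print(n,cams.get_calibration(n))
    cv2.imwrite(f"pics/{n}0b.png",cv2.resize(im[...,::-1],(800,600),interpolation=cv2.INTER_CUBIC))
print(cams.get_calibration("wrist"))
E
```

```text
{'clock': 0.0, 'joints': array([ 1.11236193,  0.43523742,  0.02494399,  1.57409113, -0.01162875,
        1.13399232, -0.07507361]), 'dq': array([-1.31658564e-03, -1.51101854e-03, -1.61075063e-03,  4.83451792e-05,
       -1.19110163e-03,  3.65696003e-04,  1.10241129e-03]), 'joint_efforts': array([-7.84343192e-04, -6.67856169e+01,  9.85011309e-01, -3.14462149e+01,
       -6.05906406e-02,  4.30363964e-02,  2.39827123e-04]), 'position': array([ 0.21752654, -0.58538033,  0.22593796]), 'ee_rot': array([-3.09049698e+00, -5.55682104e-01,  6.02531931e-04]), 'force': array([0.28570724, 0.54440309, 0.59878614]), 'ft_torque': array([-0.01220868,  0.00033747, -0.0115738 ]), 'gripper_force': 0.0, 'width': 0.9997207033409028}
scene {'fov_y': 52.37402784206911, 'cx': 257.39780987172065, 'cy': 183.9449608270869, 'world_to_cam': array([[-0.73466398, -0.67842044,  0.00381407,  0.46896362],
       [ 0.64976916, -0.70199835,  0.29154476, -0.4419363 ],
       [-0.19511245,  0.2166657 ,  0.95654958, -0.90749688],
       [ 0.        ,  0.        ,  0.        ,  1.        ]])}
side {'fov_y': 56.92200152366584, 'cx': 252.98855657567995, 'cy': 191.22448412974487, 'world_to_cam': array([[ 0.70964419, -0.70436924,  0.01640387, -0.43374338],
       [ 0.4255871 ,  0.44709676,  0.78675289, -0.37773528],
       [-0.56149865, -0.55133334,  0.61705009, -0.5942073 ],
       [ 0.        ,  0.        ,  0.        ,  1.        ]])}
{'fov_y': 61.71761102917781, 'cx': 258.9074760336043, 'cy': 194.47443166302756, 'world_to_cam': array([[ 0.34885033, -0.93717718, -0.00154547, -0.62454242],
       [ 0.8987478 ,  0.33501205, -0.28287687,  0.03616118],
       [ 0.2656235 ,  0.09729271,  0.95915499, -0.39024568],
       [ 0.        ,  0.        ,  0.        ,  1.        ]])}
```

View pics/scene0b.png

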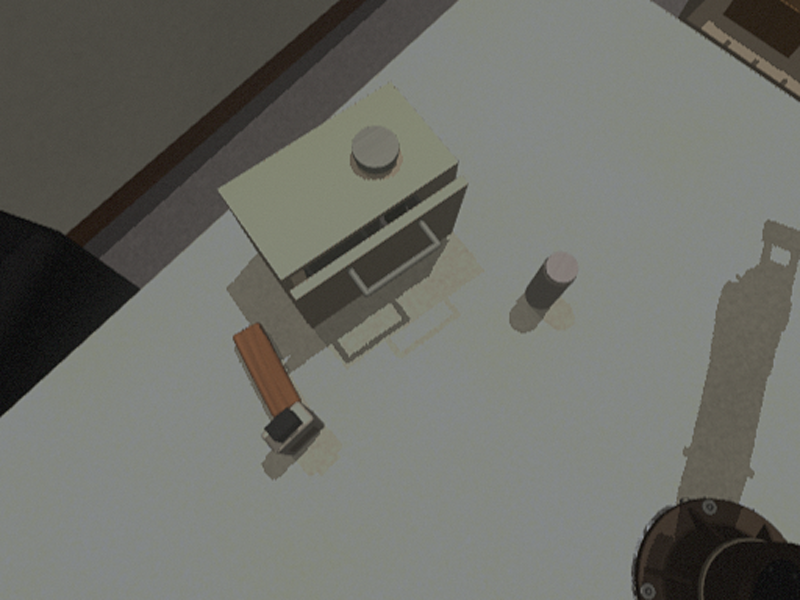

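View pics/side0b.png

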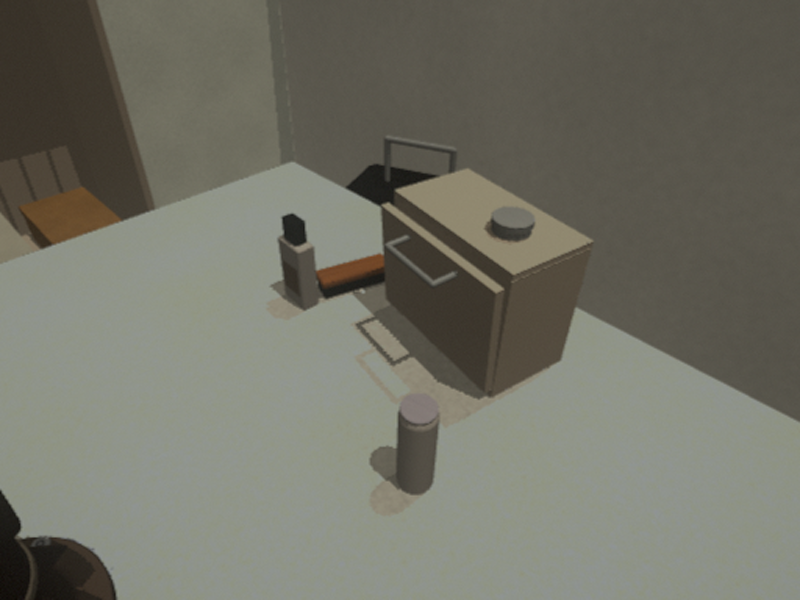

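The scene view shows the cabinet's roof corners at (220,188), (390,86), (457,162), (285,278), with the flap slightly ajar. The bar runs from (365,291) to (437,244), the bottle cap is at about (285,425), the can at (560,265), and the brush lies right beside the bottle. The side view agrees: bar (388,245)–(434,282), bottle cap at (294,222). I'll zoom in for accurate pixels.

Run:
```python
import cv2,numpy as np
def crop(n,x,y,w,h,s):
    im=cv2.imread(f"pics/{n}0.png")[y:y+h,x:x+w]
    im=(255*(im/255.)**.6).astype(np.uint8)
    im=cv2.resize(im,None,fx=s,fy=s,interpolation=cv2.INTER_CUBIC)
    return im
a=crop("scene",135,50,170,170,3)[:, :]   #510
b=crop("scene",140,195,80,120,3) # placeholder
out=np.zeros((600,800,3),np.uint8)
out[0:330,0:400]=crop("scene",135,100,200,165,2)
out[0:330,400:800]=crop("side",235,100,200,165,2)
out[330:600,0:400]=crop("scene",145,220,80,54,5)
out[330:600,400:800]=crop("side",170,132,80,54,5)
cv2.imwrite("pics/comp.png",out)
```

```text
(no output)
```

View pics/comp.png

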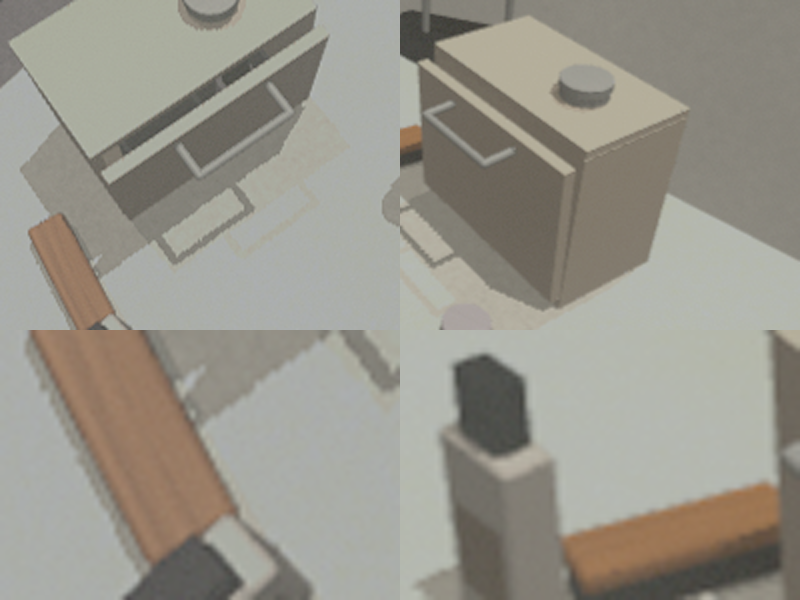

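```bash
cat > h.py <<'E'
import numpy as np,cv2
from scipy.optimize import least_squares
from scipy.spatial.transform import Rotation as R
def proj(P,c):
    p=np.c_[np.atleast_2d(P),np.ones(len(np.atleast_2d(P)))]@np.array(c["world_to_cam"]).T
    f=192/np.tan(np.radians(c["fov_y"])/2)
    return np.c_[c["cx"]+f*p[:,0]/-p[:,2],c["cy"]-f*p[:,1]/-p[:,2]]
def rz(a): return R.from_rotvec([0,0,a]).as_matrix()
def cab(P,q): return np.atleast_2d(P)@rz(q[2]).T+[q[0],q[1],0]
def hinge(P,q): # flap pts -> world; opening tilts top to -x
    return cab(np.atleast_2d(P)@R.from_rotvec([0,-q[3],0]).as_matrix().T+[0,0,.02],q)
def ray(uv,c):
    f=192/np.tan(np.radians(c["fov_y"])/2);M=np.array(c["world_to_cam"])
    d=M[:3,:3].T@[(uv[0]-c["cx"])/f,-(uv[1]-c["cy"])/f,-1]; return -M[:3,:3].T@M[:3,3],d
E
cat > fit.py <<'E'
from h import *
from cell import cams
S=cams.get_calibration("scene");D=cams.get_calibration("side")
q1=lambda u,v:(135+u/2,100+v/2); q2=lambda u,v:(235+(u-400)/2,100+v/2)
q4=lambda u,v:(170+(u-400)/5,132+(v-330)/5); e=lambda u,v:(u/1.5625,v/1.5625)
C=[(S,0,(0,.145,.244),q1(93,160)),(S,0,(0,-.145,.244),q1(316,8)),(S,0,(.16,.145,.244),q1(11,43)),(S,0,(.16,-.145,.244),e(390,86)),
(S,1,(-.016,.144,.205),q1(110,183)),(S,1,(-.016,-.144,.205),q1(329,35)),(S,1,(-.058,.06,.185),q1(200,174)),(S,1,(-.058,-.06,.185),q1(291,111)),
(D,0,(0,.145,.244),q2(436,44)),(D,0,(0,-.145,.244),q2(585,152)),(D,0,(.16,.145,.244),q2(531,16)),(D,0,(.16,-.145,.244),q2(688,108)),
(D,1,(-.016,.144,.205),q2(421,63)),(D,1,(-.016,-.144,.205),q2(567,176)),(D,1,(-.058,.06,.185),q2(427,115)),(D,1,(-.058,-.06,.185),q2(486,161)),(D,0,(.16,-.145,0),q2(650,262))]
def r(q): return np.concatenate([(proj((hinge if k else cab)(P,q),c)-uv)[0] for c,k,P,uv in C])
o=least_squares(r,[.6,-.2,-.2,.1],loss="soft_l1");q=o.x
print("cab",q.round(4));print(r(q).reshape(-1,2).round(1).tolist())
B=[(S,(-.012,.02,.18),e(277,441)),(S,(.012,.02,.18),e(265,425)),(S,(.012,-.02,.18),e(291,408)),(S,(-.012,-.02,.18),e(303,420)),(S,(.018,-.035,.135),e(303,403)),(S,(-.018,-.035,.135),e(323,425)),
(D,(-.012,.02,.18),q4(453,362)),(D,(.012,.02,.18),q4(486,353)),(D,(.012,-.02,.18),q4(523,376)),(D,(-.018,.035,.135),q4(443,430)),(D,(.018,-.035,.135),q4(554,458)),(D,(-.018,-.035,.135),q4(500,480)),(D,(-.018,-.035,0),e(303,307)),(D,(.018,-.035,0),e(318,299))]
def rb(b,dz=0): return np.concatenate([(proj(cab(np.array(P),b[:3])+[0,0,b[3]],c)-uv)[0] for c,P,uv in B])
o=least_squares(rb,[.5,.1,q[2],0],loss="soft_l1");print("bottle",o.x.round(4));print(rb(o.x).reshape(-1,2).round(1).tolist())
E
python3 fit.py
```

```text
cab [ 0.6997 -0.0109 -0.1908  0.0383]
[[-0.2, -0.7], [1.7, -0.9], [-0.7, -0.4], [1.2, -3.5], [-0.2, -0.7], [0.6, -1.8], [0.3, -0.9], [-0.1, -0.7], [-2.4, -0.7], [0.1, -0.1], [-2.5, -0.6], [0.3, -0.1], [-2.4, -0.9], [-1.0, -1.0], [-1.1, -0.7], [-1.1, 0.9], [-2.0, -0.3]]
bottle [ 6.093e-01  2.605e-01 -1.428e-01 -3.000e-04]
[[-0.1, -0.9], [0.7, -0.1], [-0.1, -1.7], [-0.8, -0.1], [-0.3, -2.8], [-3.2, -3.9], [-1.5, 0.1], [-0.3, -0.5], [-0.6, 0.8], [-2.0, -1.2], [-0.9, 0.2], [-1.6, -0.1], [-1.1, 3.6], [-0.2, 4.3]]
```

```bash
cat >> h.py <<'E'
proj0=proj
def projd(P,c,k):
    f=192/np.tan(np.radians(c["fov_y"])/2); n=(proj0(P,c)-[c["cx"],c["cy"]])/f
    return n*(1+k*(n**2).sum(1,keepdims=True))*f+[c["cx"],c["cy"]]
E
cat >> fit.py <<'E'
print("--k1")
def F(p):
    ks={id(S):p[8],id(D):p[9]}
    return np.concatenate([(projd((hinge if k else cab)(P,p[:4]),c,ks[id(c)])-uv)[0] for c,k,P,uv in C]+[(projd(cab(np.array(P),p[4:7])+[0,0,p[7]],c,ks[id(c)])-uv)[0] for c,P,uv in B])
o=least_squares(F,[*q,.61,.26,q[2],0,0,0],loss="soft_l1");print(o.x.round(4));print(F(o.x).reshape(-1,2).round(1).tolist())
p=o.x
for n,uv,z in(("tin top",e(375,144),.268),("can top",e(562,265),.15),("brush a",e(257,325),.043),("brush b",e(300,402),.043)):
    a,d=ray(uv,S);w=a+d*(z-a[2])/d[2];print(n,w.round(3),((w-[p[0],p[1],0])@rz(p[2])).round(3))
E
python3 fit.py|sed -n '/k1/,$p'
```

```text
--k1
[ 7.015e-01 -1.120e-02 -1.919e-01  4.640e-02  6.094e-01  2.622e-01
 -1.438e-01 -7.000e-04 -9.420e-02 -6.950e-02]
[[-0.5, -1.4], [1.0, -1.0], [0.2, -0.4], [0.9, -2.6], [-0.1, -0.7], [0.5, -1.5], [0.2, -0.9], [-0.2, -0.6], [-1.8, -0.7], [0.5, -0.3], [-2.2, -0.3], [-0.4, 0.1], [-2.3, -0.8], [-1.2, -0.9], [-1.0, -0.5], [-1.1, 1.1], [-2.3, -0.8], [0.1, -1.3], [0.9, -0.3], [-0.2, -1.6], [-1.0, -0.1], [-0.5, -2.7], [-3.4, -3.8], [-1.4, 0.2], [-0.3, -0.4], [-0.8, 0.9], [-2.0, -1.1], [-1.1, 0.1], [-1.8, -0.2], [-1.3, 3.4], [-0.4, 4.1]]
tin top [ 0.766 -0.083  0.268] [ 0.077 -0.058  0.268]
can top [ 0.478 -0.171  0.15 ] [-0.188 -0.2    0.15 ]
brush a [0.777 0.193 0.043] [0.035 0.215 0.043]
brush b [0.639 0.232 0.043] [-0.108  0.227  0.043]
```

```bash
cat >> h.py <<'E'
Q=np.array([.7005,-.0110,-.1914,.042])
def tool(q,P,tilt=None):   # tool in hinge frame pt P, tilt = flap angle by default
    t=q[3] if tilt is None else tilt
    M=rz(q[2])@R.from_rotvec([0,-t,0]).as_matrix()@np.diag([1.,-1,-1])
    return hinge(P,q)[0],M
def delta(p,M):
    from cell import observe
    s=observe();Rc=R.from_rotvec(s["ee_rot"])
    return ((p-s["position"])*1000).round(1),(R.from_matrix(M)*Rc.inv()).as_rotvec().round(4)
E
python3 - <<'E'
from h import *
print(delta(*tool(Q,(-.0345,0,.265),0)))
print(tool(Q,(-.0345,0,.265))[0],tool(Q,(-.0345,0,.170))[0])
E
```

```text
(array([438.2, 583.2,  57.2]), array([-1.300e-03, -2.000e-04, -5.471e-01]))
[ 0.65573634 -0.00232605  0.28331773] [ 0.65965232 -0.00308486  0.18840151]
```

Emit:
{"api": "step_arm", "payload": {
  "steps": [
    [22,29,3,0,0,-0.0274],
    [22,29,3,0,0,-0.0274],
    [22,29,3,0,0,-0.0274],
    [22,29,3,0,0,-0.0274],
    [22,29,3,0,0,-0.0274],
    [22,29,3,0,0,-0.0274],
    [22,29,3,0,0,-0.0274],
    [22,29,3,0,0,-0.0274],
    [22,29,3,0,0,-0.0274],
    [22,29,3,0,0,-0.0274],
    [22,29,3,0,0,-0.0274],
    [22,29,3,0,0,-0.0274],
    [22,29,3,0,0,-0.0274],
    [22,29,3,0,0,-0.0274],
    [22,29,3,0,0,-0.0274],
    [22,29,3,0,0,-0.0274],
    [22,29,3,0,0,-0.0274],
    [22,29,3,0,0,-0.0274],
    [21,30,3,0,0,-0.0274],
    [21,30,3,0,0,-0.0274]
  ],
  "gripper": 0
}}

```text
clock: 1.77
position: [0.6563, -0.0025, 0.2864]
ee_rot: [3.127, -0.304, -0.001]
force: [0.6, -0.8, 0.9]
width: 0.007
gripper_force: 0.0
```

Run:
```python
from h import *
from cell import cams,observe
print(delta(*tool(Q,(-.0345,0,.265),0)),observe()["force"])
c=cams.get_calibration("wrist");im=cams.get_image("wrist")[...,::-1].copy()
cv2.imwrite("pics/w1.png",im)
im=cv2.resize(im,(800,600),interpolation=cv2.INTER_CUBIC)
k=1.5625
def line(P):
    uv=(proj(P,c)*k).astype(int)
    cv2.polylines(im,[uv.reshape(-1,1,2)],False,(0,0,255),1)
line(hinge([(-.058,-.06,.185),(-.058,.06,.185)],Q));line(hinge([(-.016,-.144,.205),(-.016,.144,.205)],Q))
line(cab([(0,-.145,.244),(0,.145,.244)],Q))
cv2.imwrite("pics/w1b.png",im)
np.save("pics/c1.npy",c,allow_pickle=True)
```

```text
(array([-0.5,  0.1, -3.1]), array([ 0.0002, -0.0008,  0.0025])) [ 0.5672712  -0.80210298  0.93653902]
```

View pics/w1b.png

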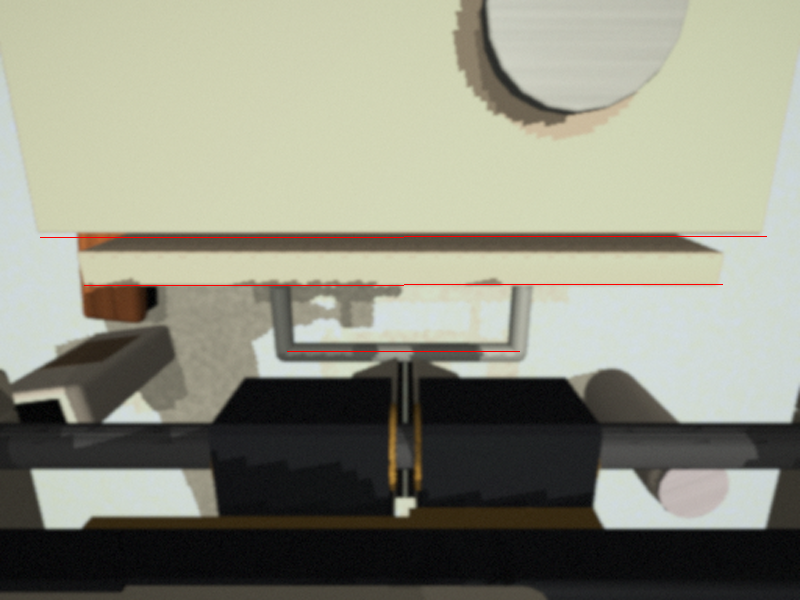

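The overlaid model lines match the roof edge (row 235), panel top edge (row 284) and bar (row 351) to about 1 mm. I'll lower the shut fingers behind the bar.

Emit:
{"api": "step_arm", "payload": {
  "steps": [
    [0.4,0,-12.2,0,0,0],
    [0.4,0,-12.2,0,0,0],
    [0.4,0,-12.2,0,0,0],
    [0.4,0,-12.2,0,0,0],
    [0.4,0,-12.2,0,0,0],
    [0.4,0,-12.2,0,0,0],
    [0.4,0,-12.2,0,0,0],
    [0.4,0,-12.2,0,0,0]
  ]
}}

```text
clock: 2.48
position: [0.6588, -0.004, 0.188]
ee_rot: [3.127, -0.302, -0.0]
force: [-0.1, 0.4, -0.0]
width: 0.004
gripper_force: 0.0
```

Run:
```python
from h import *
from cell import observe
s=observe();print(s["position"],s["force"])
# contact pt: finger -x side on bar => TCP at x=-.0435 
prev=s["position"];
for th in [.042,.1,.2,.3,.4,.5,.52]:
    q=Q.copy();q[3]=th
    p,M=tool(q,(-.0435,0,.170));print(th,((p-prev)*1000).round(1));prev=p
print(rz(Q[2])@[0,-1,0])
```

```text
[ 0.65883098 -0.00402643  0.18797443] [-0.13245913  0.41694048 -0.00572617]
0.042 [-8.   2.7  0. ]
0.1 [-9.5  1.8 -3.2]
0.2 [-15.9   3.1  -6.8]
0.3 [-15.1   2.9  -8.4]
0.4 [-14.2   2.8  -9.9]
0.5 [-13.2   2.6 -11.3]
0.52 [-2.5  0.5 -2.4]
[-0.19023352 -0.98173887  0.        ]
```

Emit:
{"api": "step_arm", "payload": {
  "steps": [
    [-4,1,0,0,0,0],
    [-4,1,0,0,0,0],
    [-3.2,0.6,-1.1,-0.0037,-0.019,0],
    [-3.2,0.6,-1.1,-0.0037,-0.019,0],
    [-3.2,0.6,-1.1,-0.0037,-0.019,0],
    [-3.2,0.6,-1.4,-0.0038,-0.0196,0],
    [-3.2,0.6,-1.4,-0.0038,-0.0196,0],
    [-3.2,0.6,-1.4,-0.0038,-0.0196,0],
    [-3.2,0.6,-1.4,-0.0038,-0.0196,0],
    [-3.2,0.6,-1.4,-0.0038,-0.0196,0]
  ]
}}

```text
clock: 3.32
position: [0.627, 0.0027, 0.1805]
ee_rot: [3.102, -0.3, 0.255]
force: [6.7, -2.1, -3.8]
width: 0.008
gripper_force: 3.0
```

Emit:
{"api": "step_arm", "payload": {
  "steps": [
    [-3.0,0.6,-1.7,-0.0038,-0.0196,0],
    [-3.0,0.6,-1.7,-0.0038,-0.0196,0],
    [-3.0,0.6,-1.7,-0.0038,-0.0196,0],
    [-3.0,0.6,-1.7,-0.0038,-0.0196,0],
    [-3.0,0.6,-1.7,-0.0038,-0.0196,0],
    [-2.9,0.55,-2,-0.0038,-0.0196,0],
    [-2.9,0.55,-2,-0.0038,-0.0196,0],
    [-2.9,0.55,-2,-0.0038,-0.0196,0],
    [-2.9,0.55,-2,-0.0038,-0.0196,0],
    [-2.9,0.55,-2,-0.0038,-0.0196,0]
  ]
}}

```text
clock: 4.15
position: [0.5975, 0.0086, 0.1624]
ee_rot: [3.044, -0.294, 0.559]
force: [4.5, -1.5, -1.7]
width: 0.005
gripper_force: 2.3
```

Emit:
{"api": "step_arm", "payload": {
  "steps": [
    [-2.7,0.5,-2.2,-0.0038,-0.0196,0],
    [-2.7,0.5,-2.2,-0.0038,-0.0196,0],
    [-2.7,0.5,-2.3,-0.0038,-0.0196,0],
    [-2.7,0.5,-2.3,-0.0038,-0.0196,0],
    [-2.6,0.5,-2.3,-0.0038,-0.0196,0]
  ]
}}

```text
clock: 4.57
position: [0.5841, 0.0115, 0.1512]
ee_rot: [3.004, -0.291, 0.708]
force: [12.8, -6.9, 9.3]
width: 0.004
gripper_force: 11.2
```

Emit:
{"api": "step_arm", "payload": {
  "steps": [
    [-1.6,0.3,-1.2,0,0,0],
    [-1.6,0.3,-1.2,0,0,0],
    [0,0,0,0,0,0]
  ]
}}

```text
clock: 4.82
position: [0.5841, 0.0114, 0.1513]
ee_rot: [3.003, -0.292, 0.716]
force: [11.6, -5.7, 6.1]
width: 0.008
gripper_force: 6.8
```

Emit:
{"api": "step_arm", "payload": {
  "steps": [
    [-2,0.4,-1.1,0,0,0],
    [-2,0.4,-1.1,0,0,0],
    [-2,0.4,-1.1,0,0,0],
    [0,0,0,0,0,0]
  ]
}}

```text
clock: 5.15
position: [0.5839, 0.0116, 0.1515]
ee_rot: [3.001, -0.297, 0.73]
force: [32.6, -13.4, 1.1]
width: 0.008
gripper_force: 15.9
```

Run:
```python
from h import *
from cell import cams,observe
s=observe();print(s["position"],s["force"])
S=cams.get_calibration("scene");D=cams.get_calibration("side")
out=[]
for n,c,(x,y,w,h) in(("scene",S,(150,110,190,180)),("side",D,(200,90,190,180))):
    im=cams.get_image(n)[...,::-1].copy();im=(255*(im/255.)**.6).astype(np.uint8)
    im=cv2.resize(im[y:y+h,x:x+w],None,fx=2.1,fy=2.1,interpolation=cv2.INTER_CUBIC)
    for th,col in((.46,(255,0,0)),(.5,(0,0,255))):
        q=Q.copy();q[3]=th
        for P in([(-.016,-.144,.205),(-.016,.144,.205)],[(-.058,-.06,.185),(-.058,.06,.185)]):
            uv=((proj(hinge(P,q),c)-[x,y])*2.1).astype(int);cv2.line(im,uv[0].tolist(),uv[1].tolist(),col,1)
    out.append(im)
cv2.imwrite("pics/open.png",np.hstack(out)[:, :800])
```

```text
[0.58385594 0.01157633 0.15145673] [ 32.57282643 -13.44675745   1.11620259]
```

View pics/open.png

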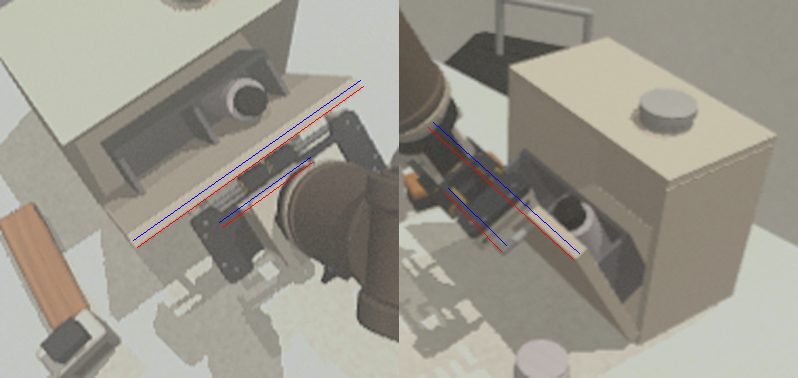

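The flap is at its stop: about 35 N with no further motion, and the panel edge is on the 0.5 rad line. The empty pocket is the left (+y) one, around (160,150) in the left crop. I'll relax the pull and lift out.

Emit:
{"api": "step_arm", "payload": {
  "steps": [
    [4.5,-0.9,2.5,0,0,0],
    [5,-0.9,3,0,0,0],
    [1,0,1,0,0,0]
  ]
}}

```text
clock: 5.5
position: [0.585, 0.0112, 0.1515]
ee_rot: [3.004, -0.291, 0.704]
force: [0.3, -0.9, -0.0]
width: 0.001
gripper_force: 0.0
```

Run:
```python
from h import *
Q[3]=.5
p,M=tool(Q,(-.040,0,.170));print(delta(p,M))
print(delta(*tool(Q,(-.040,0,.27))))
b=np.array([.6094,.2618,.0])
# above bottle: cab-frame tool, vertical, yaw of bottle
Mb=rz(-.155)@np.diag([1.,-1,-1])
print(delta(b+[0,0,.141+.10],Mb), R.from_matrix(Mb).as_rotvec())
```

```text
(array([ 1. ,  0. , -1.5]), array([-0.0091, -0.0391,  0.0013]))
(array([-46. ,   9.1,  86.2]), array([-0.0091, -0.0391,  0.0013]))
(array([ 24.4, 250.6,  89.5]), array([0.0781, 0.4533, 0.0374])) [ 3.13216278 -0.24322978  0.        ]
```

Emit:
{"api": "step_arm", "payload": {
  "steps": [
    [-7.8,1.5,14.6,0,0,0],
    [-7.8,1.5,14.6,0,0,0],
    [-7.8,1.5,14.6,0,0,0],
    [-7.8,1.5,14.6,0,0,0],
    [-7.8,1.5,14.6,0,0,0],
    [-7.8,1.5,14.6,0,0,0],
    [1,24,4,0.0078,0.0453,0.0037],
    [1,24,4,0.0078,0.0453,0.0037],
    [1,24,4,0.0078,0.0453,0.0037],
    [1,24,4,0.0078,0.0453,0.0037],
    [1,24,4,0.0078,0.0453,0.0037],
    [1,24,4,0.0078,0.0453,0.0037],
    [1,24,4,0.0078,0.0453,0.0037],
    [1,24,4,0.0078,0.0453,0.0037],
    [1,24,4,0.0078,0.0453,0.0037],
    [1,24,4,0.0078,0.0453,0.0037],
    [0,0,0,0,0,0]
  ],
  "gripper": 0.8
}}

```text
clock: 6.92
position: [0.5462, 0.2653, 0.2773]
ee_rot: [-3.131, 0.235, 0.009]
force: [-0.7, 0.1, 0.5]
width: 0.798
gripper_force: 0.0
```

Run:
```python
from h import *
from cell import cams,observe
s=observe();print(s["position"],s["ee_rot"],s["force"],s["width"])
c=cams.get_calibration("wrist");im=cams.get_image("wrist")[...,::-1].copy()
im=cv2.resize(im,(800,600),interpolation=cv2.INTER_CUBIC)
for P in([(-.012,-.02,.18),(.012,-.02,.18),(.012,.02,.18),(-.012,.02,.18)],[(-.018,-.035,.135),(.018,-.035,.135),(.018,.035,.135),(-.018,.035,.135)],[(-.018,-.035,0),(.018,-.035,0),(.018,.035,0),(-.018,.035,0)]):
    uv=(proj(cab(P,[.6094,.2618,-.1438]),c)*1.5625).astype(int);print(uv.tolist());cv2.polylines(im,[uv.reshape(-1,1,2)],True,(0,0,255),1)
cv2.imwrite("pics/w2.png",im)
```

```text
[0.54622422 0.26533526 0.27728485] [-3.13090261  0.23465328  0.00938986] [-0.71317151  0.05760611  0.50446477] 0.7983412919820367
[[432, 207], [432, 157], [350, 157], [352, 207]]
[[453, 209], [455, 145], [332, 145], [334, 209]]
[[438, 192], [439, 147], [354, 148], [356, 192]]
```

View pics/w2.png

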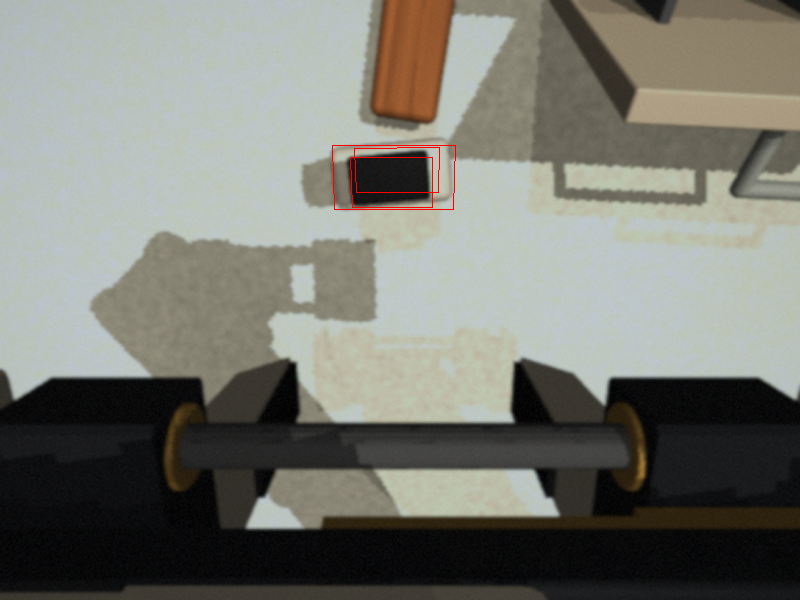

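The wrist view shows the cap at (348–431, 151–205). Against the model that is about 2 mm further +x and rotated by about +0.08 rad, so the bottle sits at about (0.6115, 0.2625) with yaw about -0.06. I'm moving above it.

Emit:
{"api": "step_arm", "payload": {
  "steps": [
    [13,-0.6,-6,0,0,0.018],
    [13,-0.6,-6,0,0,0.018],
    [13,-0.6,-6,0,0,0.018],
    [13,-0.6,-6,0,0,0.018],
    [13,-0.6,-6,0,0,0.018],
    [0,0,0,0,0,0]
  ]
}}

```text
clock: 7.47
position: [0.6127, 0.2547, 0.2456]
ee_rot: [3.136, -0.103, -0.005]
force: [-0.1, -0.5, -1.1]
width: 0.799
gripper_force: 0.0
```

Run:
```python
from h import *
print(delta(np.array([.6115,.2625,.141]),rz(-.06)@np.diag([1.,-1,-1])))
```

```text
(array([  -1.2,    7.8, -104.6]), array([ 0.0035, -0.0034,  0.0057]))
```

Emit:
{"api": "step_arm", "payload": {
  "steps": [
    [-0.2,1.9,-2,0.001,-0.001,0.0015],
    [-0.2,1.9,-2,0.001,-0.001,0.0015],
    [-0.2,1.9,-2,0.001,-0.001,0.0015],
    [-0.2,1.9,-2,0.001,-0.001,0.0015],
    [0,0,-10,0,0,0],
    [0,0,-10,0,0,0],
    [0,0,-10,0,0,0],
    [0,0,-10,0,0,0],
    [0,0,-10,0,0,0],
    [0,0,-10,0,0,0],
    [0,0,0,0,0,0]
  ]
}}

```text
clock: 8.38
position: [0.6099, 0.264, 0.1765]
ee_rot: [-3.139, 0.092, 0.003]
force: [-0.6, -1.5, -0.4]
width: 0.8
gripper_force: 0.0
```

Run:
```python
from h import *
print(delta(np.array([.6115,.2625,.141]),rz(-.06)@np.diag([1.,-1,-1])))
```

```text
(array([  1.6,  -1.5, -35.5]), array([-0.0013, -0.0019, -0.0015]))
```

Then down and close; it closes on the cap's 40 mm sides.

Emit:
{"api": "step_arm", "payload": {
  "steps": [
    [0.4,-0.4,-9,0,0,0],
    [0.4,-0.4,-9,0,0,0],
    [0.4,-0.4,-9,0,0,0],
    [0.4,-0.3,-8.5,0,0,0],
    [0,0,0,0,0,0]
  ]
}}

```text
clock: 8.8
position: [0.6118, 0.2625, 0.1416]
ee_rot: [-3.139, 0.092, 0.002]
force: [-0.6, 0.1, -0.6]
width: 0.804
gripper_force: 0.0
```

Emit:
{"api": "step_arm", "payload": {
  "steps": [
    [0,0,0,0,0,0],
    [0,0,0,0,0,0],
    [0,0,0,0,0,0],
    [0,0,0,0,0,0],
    [0,0,0,0,0,0],
    [0,0,0,0,0,0],
    [0,0,0,0,0,0],
    [0,0,0,0,0,0]
  ],
  "gripper": 0,
  "force": 40
}}

```text
clock: 9.47
position: [0.6129, 0.2633, 0.1443]
ee_rot: [-3.137, 0.092, -0.003]
force: [-0.2, 0.7, 1.6]
width: 0.433
gripper_force: 40.0
```

Emit:
{"api": "step_arm", "payload": {
  "steps": [
    [0,0,5,0,0,0],
    [0,0,10,0,0,0],
    [0,0,10,0,0,0],
    [0,0,15,0,0,0],
    [0,0,20,0,0,0],
    [0,0,20,0,0,0],
    [0,0,20,0,0,0],
    [0,0,20,0,0,0],
    [0,0,10,0,0,0],
    [0,0,0,0,0,0]
  ]
}}

```text
clock: 10.3
position: [0.6139, 0.2639, 0.2775]
ee_rot: [-3.134, 0.092, -0.01]
force: [-0.1, -0.0, -1.9]
width: 0.436
gripper_force: 40.0
```

Run:
```python
from h import *
from cell import cams,observe
s=observe();print(s["position"],s["force"],s["width"]*92,s["gripper_force"])
out=[]
for n,(x,y,w,h) in(("scene",(130,100,190,180)),("side",(130,60,190,180))):
    im=cams.get_image(n)[...,::-1].copy();im=(255*(im/255.)**.6).astype(np.uint8)
    out.append(cv2.resize(im[y:y+h,x:x+w],None,fx=2.1,fy=2.1,interpolation=cv2.INTER_CUBIC))
cv2.imwrite("pics/lift.png",np.hstack(out))
Q[3]=.5
# bottle underside 60mm above pocket floor; grasp point .160 above underside -> TCP .141
for h in(.14,.01,0):
    p,M=tool(Q,(.022,.05,.016+h+.141));print(h,p.round(4),delta(p,M))
print(hinge([(0,0,1)],Q)-hinge([(0,0,0)],Q))
```

```text
[0.61388164 0.26394939 0.27748244] [-0.08973605 -0.02663899 -1.87465352] 40.09986428694595 39.99720633029938
0.14 [0.5892 0.0615 0.2912] (array([ -23.4, -201.7,   17.5]), array([-0.0652, -0.4946, -0.1311]))
0.01 [0.6504 0.0496 0.1771] (array([  37.8, -213.6,  -96.6]), array([-0.0652, -0.4946, -0.1311]))
0 [0.6551 0.0487 0.1683] (array([  42.5, -214.5, -105.4]), array([-0.0652, -0.4946, -0.1311]))
[[-0.47067069  0.09120281  0.87758256]]
```

View pics/lift.png

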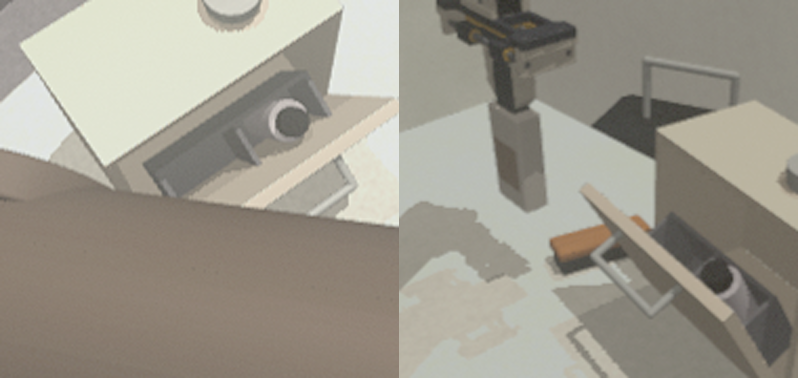

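The bottle is held vertically (opening 40.1 mm, matching the cap) and hangs clear. I'll raise it, tilt it with the flap, and carry it over the pocket.

Emit:
{"api": "step_arm", "payload": {
  "steps": [
    [0,0,18,0,0,0],
    [0,0,18,0,0,0],
    [0,0,18,0,0,0],
    [0,0,18,0,0,0],
    [-4.4,-16.3,0,-0.0054,-0.0412,-0.0109],
    [-4.4,-16.3,0,-0.0054,-0.0412,-0.0109],
    [-4.4,-16.3,0,-0.0054,-0.0412,-0.0109],
    [-4.4,-16.3,0,-0.0054,-0.0412,-0.0109],
    [-4.4,-16.3,0,-0.0054,-0.0412,-0.0109],
    [-4.4,-16.3,0,-0.0054,-0.0412,-0.0109],
    [-4.4,-16.3,0,-0.0054,-0.0412,-0.0109],
    [-4.4,-16.3,0,-0.0054,-0.0412,-0.0109],
    [-4.4,-16.3,0,-0.0054,-0.0412,-0.0109],
    [-4.4,-16.3,0,-0.0054,-0.0412,-0.0109],
    [-4.4,-16.3,0,-0.0054,-0.0412,-0.0109],
    [-4.4,-16.3,0,-0.0054,-0.0412,-0.0109],
    [0,0,0,0,0,0],
    [0,0,0,0,0,0]
  ]
}}

```text
clock: 11.9
position: [0.5584, 0.0666, 0.3443]
ee_rot: [2.985, -0.287, 0.757]
force: [-0.0, 0.9, -2.2]
width: 0.432
gripper_force: 40.0
```

```bash
cat > d.py <<'E'
from h import *
from cell import observe
import sys
Q[3]=.5
s=observe();print(s["force"].round(1),s["width"]*92)
H=R.from_matrix(rz(Q[2])@R.from_rotvec([0,-.5,0]).as_matrix())
rel=H.inv().apply(s["position"]-hinge([(0,0,0)],Q)[0])
print("hinge-frame TCP",rel.round(4),"underside above floor",(rel[2]-.016-.1445).round(4),"force hinge frame",H.inv().apply(s["force"]).round(1))
for h in map(float,sys.argv[1:]): print(h,delta(*tool(Q,(.023,.05,.016+h+.1445))))
E
python3 d.py .2 .1 .01
```

```text
[-0.   0.9 -2.2] 39.72815518080125
hinge-frame TCP [0.02   0.0492 0.3586] underside above floor 0.1981 force hinge frame [-1.3  0.9 -1.8]
0.2 (array([1.8, 0.5, 3.1]), array([ 0.0005, -0.0031,  0.0006]))
0.1 (array([ 48.9,  -8.6, -84.6]), array([ 0.0005, -0.0031,  0.0006]))
0.01 (array([  91.2,  -16.8, -163.6]), array([ 0.0005, -0.0031,  0.0006]))
```

Emit:
{"api": "step_arm", "payload": {
  "steps": [
    [6.1,-1.1,-10.6,0,0,0],
    [6.1,-1.1,-10.6,0,0,0],
    [6.1,-1.1,-10.6,0,0,0],
    [6.1,-1.1,-10.6,0,0,0],
    [6.1,-1.1,-10.6,0,0,0],
    [6.1,-1.1,-10.6,0,0,0],
    [6.1,-1.1,-10.6,0,0,0],
    [6.1,-1.1,-10.6,0,0,0],
    [0,0,0,0,0,0]
  ]
}}

```text
clock: 12.65
position: [0.6084, 0.059, 0.2578]
ee_rot: [2.986, -0.285, 0.754]
force: [0.1, -0.5, -2.7]
width: 0.429
gripper_force: 40.0
```

```bash
python3 d.py .1 .06 .01
python3 - <<'E'
from h import *
from cell import cams
Q[3]=.5
out=[]
for n,(x,y,w,h) in(("scene",(140,90,130,190)),("side",(210,70,130,190))):
    c=cams.get_calibration(n)
    im=cams.get_image(n)[...,::-1].copy();im=(255*(im/255.)**.6).astype(np.uint8)
    im=cv2.resize(im[y:y+h,x:x+w],None,fx=3,fy=3,interpolation=cv2.INTER_CUBIC)
    def L(P):
        uv=((proj(hinge(P,Q),c)-[x,y])*3).astype(int);cv2.polylines(im,[uv.reshape(-1,1,2)],True,(0,0,255),1)
    L([(0,.003,.11),(.054,.003,.11),(.054,.097,.11),(0,.097,.11)]); L([(-.016,.144,.205),(0,.144,.205),(0,-.144,.205),(-.016,-.144,.205)])
    out.append(im)
cv2.imwrite("pics/ins.png",np.hstack(out))
E
```

```text
[ 0.1 -0.5 -2.7] 39.51345114821696
hinge-frame TCP [0.023  0.0512 0.2584] underside above floor 0.0979 force hinge frame [-1.2 -0.5 -2.5]
0.1 (array([-1.2, -1. ,  1.8]), array([ 0.0008, -0.0052, -0.0005]))
0.06 (array([ 17.6,  -4.6, -33.3]), array([ 0.0008, -0.0052, -0.0005]))
0.01 (array([ 41.2,  -9.2, -77.2]), array([ 0.0008, -0.0052, -0.0005]))
```

View pics/ins.png

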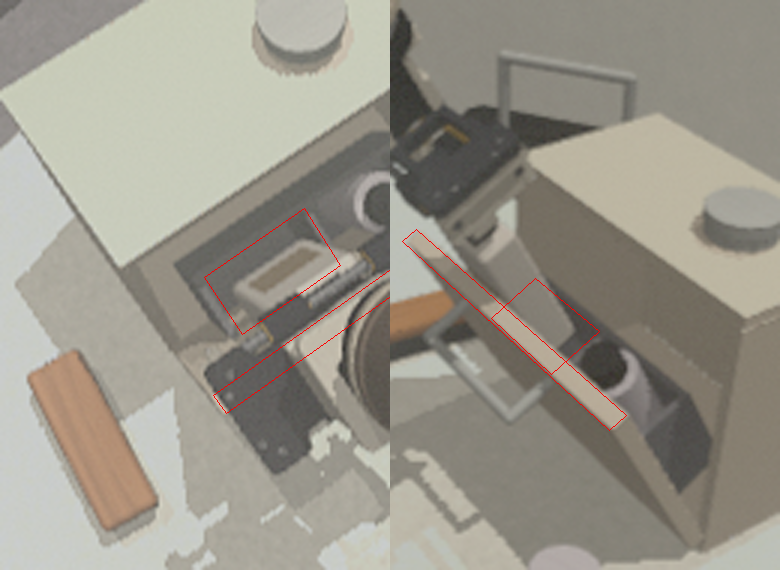

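```bash
python3 - <<'E'
from h import *
from cell import cams
Q[3]=.5
S=cams.get_calibration("scene");D=cams.get_calibration("side")
P=[(.060,.103,.11),(.060,-.103,.11),(.06,0,.11),(0,.103,.11),(0,0,.11),(0,-.103,.11)]
for k in (0,-.09):
  print(((projd(hinge(P,Q),S,k)-[150,110])*2.1).round().tolist())
E
python3 - <<'E'
import cv2
im=cv2.imread("pics/open.png")[20:220,80:310];cv2.imwrite("pics/oz.png",cv2.resize(im,None,fx=2.9,fy=2.9,interpolation=cv2.INTER_CUBIC))
E
```

```text
[[114.0, 151.0], [266.0, 48.0], [192.0, 98.0], [144.0, 195.0], [220.0, 143.0], [292.0, 92.0]]
[[115.0, 151.0], [266.0, 48.0], [192.0, 98.0], [144.0, 195.0], [220.0, 143.0], [292.0, 92.0]]
```

View pics/oz.png

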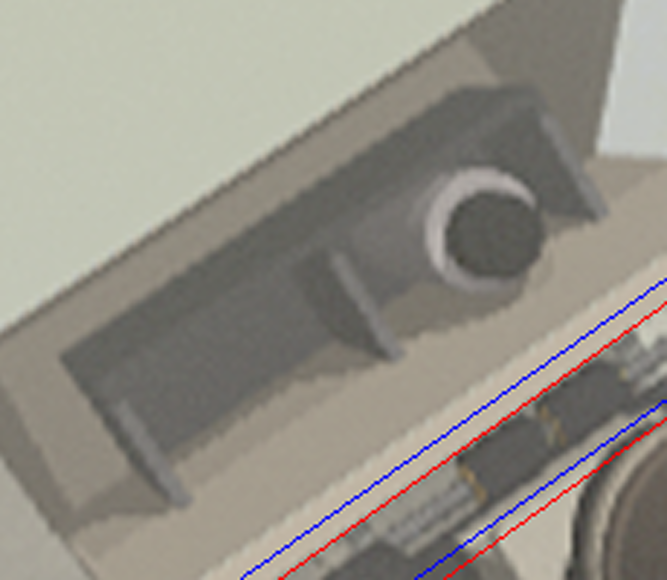

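The rim corners match the model to a few mm, with the left wall's front end at (185,500) and the divider at (395,352). The pocket is where I expected it, so I'm lowering the bottle.

Emit:
{"api": "step_arm", "payload": {
  "steps": [
    [4.1,-0.9,-7.7,0,0,0],
    [4.1,-0.9,-7.7,0,0,0],
    [4.1,-0.9,-7.7,0,0,0],
    [4.1,-0.9,-7.7,0,0,0],
    [4.1,-0.9,-7.7,0,0,0],
    [0,0,0,0,0,0]
  ]
}}

```text
clock: 13.25
position: [0.629, 0.0537, 0.2204]
ee_rot: [2.985, -0.287, 0.758]
force: [-0.5, -0.2, -2.7]
width: 0.439
gripper_force: 40.0
```

```bash
python3 d.py .01
```

```text
[-0.5 -0.2 -2.7] 40.38792557720142
hinge-frame TCP [0.0237 0.05   0.2154] underside above floor 0.0549 force hinge frame [-1.7 -0.3 -2.2]
0.01 (array([ 20.5,  -3.9, -39.8]), array([ 0.0005, -0.0027,  0.0002]))
```

Emit:
{"api": "step_arm", "payload": {
  "steps": [
    [3.4,-0.7,-6.6,0,0,0],
    [3.4,-0.7,-6.6,0,0,0],
    [3.4,-0.7,-6.6,0,0,0],
    [3.4,-0.6,-6.6,0,0,0],
    [3.4,-0.6,-6.6,0,0,0],
    [3.4,-0.6,-6.6,0,0,0],
    [0,0,0,0,0,0]
  ]
}}

```text
clock: 13.83
position: [0.6495, 0.0501, 0.1813]
ee_rot: [2.986, -0.286, 0.759]
force: [-0.5, 0.2, -2.0]
width: 0.431
gripper_force: 40.0
```

Emit:
{"api": "step_arm", "payload": {
  "steps": [
    [1,-0.2,-1.8,0,0,0],
    [1,-0.2,-1.8,0,0,0],
    [1,-0.2,-1.8,0,0,0],
    [0,0,0,0,0,0]
  ]
}}

```text
clock: 14.17
position: [0.6527, 0.0498, 0.1775]
ee_rot: [2.986, -0.286, 0.762]
force: [0.7, 0.1, -1.9]
width: 0.432
gripper_force: 40.0
```

```bash
python3 d.py 0
```

```text
[ 0.7  0.1 -1.9] 39.738431600185585
hinge-frame TCP [0.0242 0.0506 0.1663] underside above floor 0.0058 force hinge frame [-0.4  0.3 -2. ]
0.0 (array([ 1.6, -1. , -5.7]), array([-0.0004, -0.0001, -0.0003]))
```

Emit:
{"api": "step_arm", "payload": {
  "steps": [
    [0.7,-0.1,-1.3,0,0,0],
    [0.7,-0.1,-1.3,0,0,0],
    [0,0,0,0,0,0]
  ]
}}

```text
clock: 14.42
position: [0.654, 0.0496, 0.1749]
ee_rot: [2.986, -0.286, 0.762]
force: [-0.6, 1.0, -2.5]
width: 0.434
gripper_force: 40.0
```

Emit:
{"api": "step_arm", "payload": {
  "steps": [
    [0.5,-0.1,-1,0,0,0],
    [0.5,-0.1,-1,0,0,0],
    [0,0,0,0,0,0]
  ]
}}

```text
clock: 14.67
position: [0.655, 0.0495, 0.1729]
ee_rot: [2.986, -0.286, 0.762]
force: [0.3, -1.3, -1.9]
width: 0.436
gripper_force: 40.0
```

```bash
python3 d.py 0
```

```text
[ 0.3 -1.3 -1.9] 40.123344092930054
hinge-frame TCP [0.024  0.0507 0.1611] underside above floor 0.0006 force hinge frame [-0.5 -1.2 -2. ]
0.0 (array([-0.7, -0.6, -1. ]), array([-0.0004, -0.0003, -0.0003]))
```

Emit:
{"api": "step_arm", "payload": {
  "steps": [
    [0.5,-0.1,-0.9,0,0,0],
    [0.5,-0.1,-0.9,0,0,0],
    [0,0,0,0,0,0]
  ]
}}

```text
clock: 14.92
position: [0.6561, 0.0493, 0.1714]
ee_rot: [2.986, -0.286, 0.762]
force: [-1.8, -0.6, -0.4]
width: 0.431
gripper_force: 40.0
```

Emit:
{"api": "step_arm", "payload": {
  "steps": [
    [0.5,-0.1,-0.9,0,0,0],
    [0.5,-0.1,-0.9,0,0,0],
    [0,0,0,0,0,0]
  ]
}}

```text
clock: 15.17
position: [0.6571, 0.0494, 0.1715]
ee_rot: [2.985, -0.286, 0.765]
force: [-16.8, 1.6, 22.1]
width: 0.433
gripper_force: 40.0
```

```bash
python3 d.py 0
```

```text
[-16.8   1.6  22.1] 39.853588050115384
hinge-frame TCP [0.0252 0.0511 0.1589] underside above floor -0.0016 force hinge frame [-4.2 -1.6 27.5]
0.0 (array([-2.8, -0.5,  0.4]), array([-0.0007,  0.002 , -0.0005]))
```

Floor contact is firm: 27 N along the pocket axis. I'll ease the load, shift a few mm towards the panel so the bottle rests against it, and check.

Emit:
{"api": "step_arm", "payload": {
  "steps": [
    [-0.5,0.1,0.9,0,0,0],
    [-1.3,0.25,-0.7,0,0,0],
    [-1.3,0.25,-0.7,0,0,0],
    [-1.3,0.25,-0.7,0,0,0],
    [0,0,0,0,0,0]
  ]
}}

```text
clock: 15.58
position: [0.6541, 0.0502, 0.17]
ee_rot: [2.986, -0.286, 0.768]
force: [-2.2, -0.5, 7.8]
width: 0.432
gripper_force: 40.0
```

```bash
python3 d.py 0
```

```text
[-2.2 -0.5  7.8] 39.766295104673276
hinge-frame TCP [0.0217 0.0513 0.159 ] underside above floor -0.0015 force hinge frame [ 1.9 -0.9  7.8]
0.0 (array([ 0.2, -1.3,  1.9]), array([-0.0012,  0.0036, -0.0008]))
```

Emit:
{"api": "step_arm", "payload": {
  "steps": [
    [0,0,0,0,0,0],
    [0,0,0,0,0,0],
    [0,0,0,0,0,0],
    [0,0,0,0,0,0],
    [0,0,0,0,0,0],
    [0,0,0,0,0,0]
  ],
  "gripper": 0.62
}}

```text
clock: 16.08
position: [0.6525, 0.0499, 0.168]
ee_rot: [2.986, -0.286, 0.762]
force: [0.5, -0.9, -0.1]
width: 0.62
gripper_force: 0.0
```

Emit:
{"api": "step_arm", "payload": {
  "steps": [
    [-2.3,0.4,4.4,0,0,0],
    [-2.3,0.4,4.4,0,0,0],
    [-4.7,0.9,8.8,0,0,0],
    [-4.7,0.9,8.8,0,0,0],
    [-4.7,0.9,8.8,0,0,0],
    [-7,1.4,13.2,0,0,0],
    [-7,1.4,13.2,0,0,0],
    [-7,1.4,13.2,0,0,0],
    [-7,1.4,13.2,0,0,0],
    [0,0,0,0,0,0]
  ]
}}

```text
clock: 16.92
position: [0.6059, 0.06, 0.2601]
ee_rot: [2.986, -0.286, 0.769]
force: [1.1, 0.9, 0.1]
width: 0.622
gripper_force: 0.0
```

```bash
python3 d.py
python3 - <<'E'
from h import *
from cell import cams
out=[]
for n,(x,y,w,h) in(("scene",(130,80,190,190)),("side",(190,60,190,190))):
    im=cams.get_image(n)[...,::-1].copy();im=(255*(im/255.)**.6).astype(np.uint8)
    out.append(cv2.resize(im[y:y+h,x:x+w],None,fx=2.1,fy=2.1,interpolation=cv2.INTER_CUBIC))
cv2.imwrite("pics/rel.png",np.hstack(out))
# closing plan: shut fingers outside the bar; contact on bar outer side: hinge x=-.063-.0095=-.0725
prev=None
for th in(.5,.4,.3,.2,.1,0.):
    q=Q.copy();q[3]=th;p,M=tool(q,(-.0725,0,.170))
    print(th,p.round(4), None if prev is None else ((p-prev)*1000).round(1));prev=p
Q[3]=.5
print(delta(*tool(Q,(-.10,0,.27))),delta(*tool(Q,(-.10,0,.17))))
E
```

```text
[1.1 0.9 0.1] 57.207148643635406
hinge-frame TCP [0.0218 0.0517 0.2617] underside above floor 0.1012 force hinge frame [ 0.9  1.1 -0.4]
0.5 [0.558  0.0166 0.1344] None
0.4 [0.57   0.0143 0.1483] [11.9 -2.3 13.9]
0.3 [0.5832 0.0117 0.161 ] [13.2 -2.6 12.6]
0.2 [0.5976 0.0089 0.1722] [14.4 -2.8 11.2]
0.1 [0.613  0.006  0.1819] [15.4 -3.   9.7]
0.0 [0.6293 0.0028 0.19  ] [16.3 -3.2  8.1]
(array([-118.7,  -28.9,  -48.4]), array([-0.0011,  0.0018, -0.0006])) (array([ -71.7,  -38. , -136.2]), array([-0.0011,  0.0018, -0.0006]))
```

View pics/rel.png

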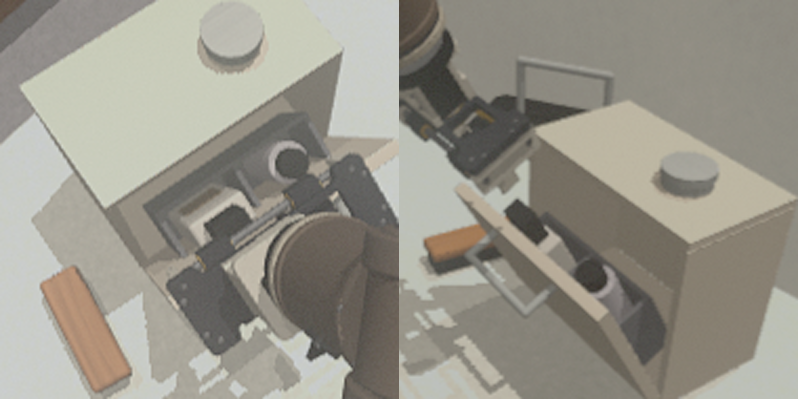

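The bottle stands in the empty pocket with its cap below the panel's top edge. The scene view has it at (215,215), and the side view at (535,230). Next, shut the fingers, move outside the bar and push it closed.

Emit:
{"api": "step_arm", "payload": {
  "steps": [
    [-14.8,-3.6,-6,0,0,0],
    [-14.8,-3.6,-6,0,0,0],
    [-14.8,-3.6,-6,0,0,0],
    [-14.8,-3.6,-6,0,0,0],
    [-14.8,-3.6,-6,0,0,0],
    [-14.8,-3.6,-6,0,0,0],
    [-14.8,-3.6,-6,0,0,0],
    [-14.8,-3.6,-6,0,0,0],
    [0,0,0,0,0,0]
  ],
  "gripper": 0
}}

```text
clock: 17.77
position: [0.4841, 0.0287, 0.2058]
ee_rot: [2.985, -0.286, 0.755]
force: [-0.8, -0.6, 0.0]
width: 0.024
gripper_force: 0.0
```

Emit:
{"api": "step_arm", "payload": {
  "steps": [
    [5.9,-1.1,-11,0,0,0],
    [5.9,-1.1,-11,0,0,0],
    [5.9,-1.1,-11,0,0,0],
    [5.9,-1.1,-11,0,0,0],
    [5.9,-1.1,-11,0,0,0],
    [5.9,-1.1,-11,0,0,0],
    [5.9,-1.1,-11,0,0,0],
    [5.9,-1.1,-11,0,0,0],
    [0,0,0,0,0,0]
  ]
}}

```text
clock: 18.52
position: [0.5351, 0.0209, 0.1215]
ee_rot: [2.983, -0.285, 0.753]
force: [-0.5, 0.5, -0.4]
width: 0.004
gripper_force: 0.0
```

```bash
python3 d.py; python3 -c "
from h import *
Q[3]=.5
print(delta(*tool(Q,(-.0725,0,.17))))"
```

```text
[-0.5  0.5 -0.4] 0.3930617397162366
hinge-frame TCP [-9.920e-02 -1.000e-04  1.698e-01] underside above floor 0.0093 force hinge frame [-0.7  0.4 -0. ]
(array([22.9, -4.3, 12.9]), array([ 0.0037, -0.0059,  0.0003]))
```

Emit:
{"api": "step_arm", "payload": {
  "steps": [
    [4.6,-0.9,2.6,0,0,0],
    [4.6,-0.9,2.6,0,0,0],
    [4.6,-0.9,2.6,0,0,0],
    [4.6,-0.9,2.6,0,0,0],
    [4.6,-0.9,2.6,0,0,0],
    [2.4,-0.45,2.8,0.0038,0.0196,0],
    [2.4,-0.45,2.8,0.0038,0.0196,0],
    [2.4,-0.45,2.8,0.0038,0.0196,0],
    [2.4,-0.45,2.8,0.0038,0.0196,0],
    [2.4,-0.45,2.8,0.0038,0.0196,0],
    [2.65,-0.5,2.5,0.0038,0.0196,0],
    [2.65,-0.5,2.5,0.0038,0.0196,0],
    [2.65,-0.5,2.5,0.0038,0.0196,0],
    [2.65,-0.5,2.5,0.0038,0.0196,0],
    [2.65,-0.5,2.5,0.0038,0.0196,0]
  ]
}}

```text
clock: 19.77
position: [0.5808, 0.013, 0.1618]
ee_rot: [3.067, -0.293, 0.451]
force: [-6.8, 0.5, -0.7]
width: 0.003
gripper_force: 3.4
```

Emit:
{"api": "step_arm", "payload": {
  "steps": [
    [2.9,-0.55,2.2,0.0038,0.0196,0],
    [2.9,-0.55,2.2,0.0038,0.0196,0],
    [2.9,-0.55,2.2,0.0038,0.0196,0],
    [2.9,-0.55,2.2,0.0038,0.0196,0],
    [2.9,-0.55,2.2,0.0038,0.0196,0],
    [3.1,-0.6,1.9,0.0038,0.0196,0],
    [3.1,-0.6,1.9,0.0038,0.0196,0],
    [3.1,-0.6,1.9,0.0038,0.0196,0],
    [3.1,-0.6,1.9,0.0038,0.0196,0]
  ]
}}

```text
clock: 20.52
position: [0.6083, 0.0077, 0.1813]
ee_rot: [3.112, -0.298, 0.177]
force: [-7.5, 1.4, 4.1]
width: 0.007
gripper_force: 3.5
```

```bash
python3 -c "
from h import *
for t in (.12,.06,0): Q[3]=t;print(t,delta(*tool(Q,(-.0725,0,.17))))"
```

```text
0.12 (array([ 1.5, -1.1, -1.2]), array([-0.0013, -0.0062, -0.0007]))
0.06 (array([11.1, -2.9,  4.1]), array([ 0.0101,  0.0527, -0.0007]))
0 (array([21. , -4.9,  8.7]), array([ 0.0215,  0.1116, -0.0007]))
```

Emit:
{"api": "step_arm", "payload": {
  "steps": [
    [1.6,-0.35,0.6,0.0018,0.0095,0],
    [1.6,-0.35,0.6,0.0018,0.0095,0],
    [1.6,-0.35,0.6,0.0018,0.0095,0],
    [1.6,-0.35,0.6,0.0018,0.0095,0],
    [1.6,-0.35,0.6,0.0018,0.0095,0],
    [1.6,-0.35,0.6,0.0018,0.0095,0],
    [1.6,-0.35,0.6,0.0018,0.0095,0],
    [1.6,-0.35,0.6,0.0018,0.0095,0],
    [1.6,-0.35,0.6,0.0018,0.0095,0],
    [1.6,-0.35,0.6,0.0018,0.0095,0]
  ]
}}

```text
clock: 21.35
position: [0.6249, 0.0045, 0.1875]
ee_rot: [3.126, -0.298, 0.029]
force: [-6.2, 1.9, 4.9]
width: 0.006
gripper_force: 3.1
```

Emit:
{"api": "step_arm", "payload": {
  "steps": [
    [1,-0.2,0.3,0.001,0.005,0],
    [1,-0.2,0.3,0.001,0.005,0],
    [1,-0.2,0.3,0.001,0.005,0],
    [0,0,0,0,0,0]
  ]
}}

```text
clock: 21.68
position: [0.6283, 0.0038, 0.1885]
ee_rot: [-3.127, 0.299, -0.006]
force: [-5.0, 0.5, 3.9]
width: 0.008
gripper_force: 2.4
```

```bash
python3 -c "
from h import *
for t in (.03,0): Q[3]=t;print(t,delta(*tool(Q,(-.0725,0,.17))))"
```

```text
0.03 (array([-3.9, -0. , -0.7]), array([-0.0056, -0.0255, -0.0008]))
0 (array([ 1. , -1. ,  1.5]), array([ 0.0001,  0.004 , -0.0008]))
```

Nearly shut; I'm creeping on until the force rises.

Emit:
{"api": "step_arm", "payload": {
  "steps": [
    [0.7,-0.14,0.2,0,0,0],
    [0.7,-0.14,0.2,0,0,0],
    [0.7,-0.14,0.2,0,0,0],
    [0,0,0,0,0,0]
  ]
}}

```text
clock: 22.02
position: [0.6301, 0.0035, 0.1891]
ee_rot: [-3.127, 0.299, -0.006]
force: [-6.6, 1.5, 4.9]
width: -0.001
gripper_force: 3.0
```

Emit:
{"api": "step_arm", "payload": {
  "steps": [
    [0.7,-0.14,0.1,0,0,0],
    [0.7,-0.14,0.1,0,0,0],
    [0.7,-0.14,0.1,0,0,0],
    [0,0,0,0,0,0]
  ]
}}

```text
clock: 22.35
position: [0.6301, 0.0034, 0.1891]
ee_rot: [-3.127, 0.298, 0.0]
force: [-14.4, 1.9, 9.0]
width: 0.003
gripper_force: 6.9
```

Emit:
{"api": "step_arm", "payload": {
  "steps": [
    [0.7,-0.14,0,0,0,0],
    [0.7,-0.14,0,0,0,0],
    [0,0,0,0,0,0]
  ]
}}

```text
clock: 22.6
position: [0.6302, 0.0034, 0.1891]
ee_rot: [3.127, -0.298, -0.004]
force: [-20.4, 2.4, 13.0]
width: 0.003
gripper_force: 9.8
```

Emit:
{"api": "step_arm", "payload": {
  "steps": [
    [-3,0.6,0,0,0,0],
    [-5,1,0,0,0,0],
    [-10,2,0,0,0,0],
    [-15,3,0,0,0,0],
    [-20,4,0,0,0,0],
    [-20,4,5,0,0,0],
    [-10,2,10,0,0,0],
    [0,0,0,0,0,0],
    [0,0,0,0,0,0]
  ]
}}

```text
clock: 23.35
position: [0.5521, 0.0188, 0.2049]
ee_rot: [3.127, -0.299, 0.013]
force: [0.5, 0.8, -0.5]
width: 0.005
gripper_force: 0.0
```

Run:
```python
from h import *
from cell import cams,observe
print(observe()["force"].round(1))
# side view: register current against initial (static parts) and fit flap angle from panel-top/bar edges by edge score
for n in("side","scene"):
    c=cams.get_calibration(n);im=cams.get_image(n);cv2.imwrite(f"pics/{n}_end.png",im[...,::-1])
    i0=cv2.imread(f"pics/{n}0.png",0);g1=cv2.cvtColor(im,cv2.COLOR_RGB2GRAY)
    def score(g,th):
        q=Q.copy();q[3]=th;G=cv2.GaussianBlur(g,(3,3),0).astype(np.float32);G=np.hypot(cv2.Sobel(G,5,1,0),cv2.Sobel(G,5,0,1));v=0
        for a in((-.016,.205),(-.058,.185)):
            ys=np.r_[-.055:.055:60j] if a[0]<-.05 else np.r_[-.14:.14:100j]
            uv=proj(hinge([(a[0],y,a[1]) for y in ys],q),c).astype(np.float32);v+=cv2.remap(G,uv[None,:,0],uv[None,:,1],cv2.INTER_LINEAR).mean()
        return v
    ths=np.arange(-.06,.12,.005)
    print(n,"initial",ths[np.argmax([score(i0,t) for t in ths])],"now",ths[np.argmax([score(g1,t) for t in ths])])
    # moved objects: patch difference
    boxes={"tin":(320,115,90,70),"can":(500,240,90,100),"brush":(230,320,60,85)} if n=="scene" else {"tin":(485,200,55,40),"can":(390,390,55,110)}
    for k,(x,y,w,h) in boxes.items():
        x,y,w,h=[int(v/1.5625) for v in(x,y,w,h)];T=i0[y:y+h,x:x+w];r=cv2.matchTemplate(g1[y-6:y+h+6,x-6:x+w+6],T,cv2.TM_CCOEFF_NORMED);_,m,_,l=cv2.minMaxLoc(r);print(k,round(m,3),l[0]-6,l[1]-6)
```

```text
[ 0.5  0.8 -0.5]
side initial 0.04999999999999995 now -0.005000000000000025
tin 0.999 0 0
can 0.998 0 0
scene initial 0.04999999999999995 now -2.7755575615628914e-17
tin 0.997 0 0
can 0.214 4 -6
brush 0.983 0 0
```

```bash
python3 -c "
from cell import job
print(job.sign_off())"
```

```text
the job is handed in; nothing more can be done
None
```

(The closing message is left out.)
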